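# Wind the torch carriage to the green marker

## Task

On the seam-welding bench, wind the torch carriage along its rail with the red-sleeved crank until its yellow pointer stands over the green marker block, not the orange one. Keep hold of the loose red sleeve all the while the crank turns, let go at the end, and leave the blue-sleeved crank alone.

Things in the scene. Friction and masses are not known exactly. Their poses are not given: they have to be found in the camera images.
- red_sleeve: Red grip sleeve of the travel crank: upright cylinder, 26 mm diameter, 60 mm tall, spinning freely on its pin. Origin at its centre (half-way up), z up, x and y spin with it. It runs on a level circle of 75 mm radius round red_axis. Crank arm and washer lie more than 30 mm below its centre, the pin cap ends 34 mm above. Turning takes 1.5 to 2 N here; no spring, it stays where left.
- red_axis (a point): Point on the upright axis of the red-sleeved crank, at the height of the sleeve centre (134 mm above the table). The hub (32 mm diameter) ends 32 mm below it, a blue gearbox lies under that. The crank turns over a full turn either way. The red and blue cranks, 260 mm apart, may have changed places.
- pointer (a point): Underside of the yellow pointer (8 mm wide) that sticks out from the blue torch carriage, toward the robot, over the black ledge; it moves with the carriage along the rail. A turn of the red crank moves it 126 mm (20 mm per radian): counter-clockwise seen from above moves it left as seen from the robot (+y of the marker), clockwise right.
- green_marker_top (a point): Centre of the top of the green marker block (22 mm across the ledge, 30 mm along it, 12 mm tall), fixed on the ledge in front of the rail. Its y axis points along the rail, to the left seen from the robot. The pointer passes 7 mm above it without touching. A like orange block stands on the other half of the ledge; which half is green varies.
- blue_sleeve: Blue plastic grip sleeve, the same size, of the second crank, which must be left alone. Origin at its centre.

How it is judged:
By the outcome, as a careful person would: the job done as asked, in the order asked, and still so for the second after the job is handed in, with the robot touching nothing.
It also fails if it takes over 58 s, if anything falls off the work surface, if the arm or the gripper's body presses on something with over 40 N, if the wrist force passes 120 N, or if a joint passes its speed limit or range.

## Robot

A 6-joint arm with a two-finger parallel gripper is mounted at the origin on the work surface. World frame = base frame: x ahead of the robot, y to its left, z up, the work surface at z = 0. Lengths are in m, angles in rad, forces in N, time in s.
With the tool pointing down it reaches from about 0.25 to 0.85 m from the base axis. Payload 12.5 kg.
Tool frame: the origin (TCP) lies on the mounting face of the last link; the fingertips stand 186 mm ahead of it and the grasp point (between the pads) lies 167 mm ahead of it (robot.tip_extent is the distance from the TCP to the fingertips, in m); z points along the fingers, y is the direction in which the jaws open and shut (so a half turn about z gives the same grasp; the last joint's range is limited). The gripper opens to 93 mm and grips with 3 to 60 N. Pads are 15 mm wide; open, the fingers measure 128 mm over their backs; the gripper's body (75 mm by 188 mm) begins 65 mm behind the grasp point.
Start: joints at [-1.241, 0.351, 1.652, -0, 1.139, -0.085], TCP at [0.222, -0.503, 0.405] pointing down, gripper open.
Joint ranges: [-2.75, 2.75], [-0.79, 2.1], [0.01, 2.65], [-1.57, 4.71], [0.07, 3.14], [-2.87, 2.87]. Speed limits (rad/s): [2.22, 2.22, 2.79, 3.14, 3.14, 3.14].

## Interface

Orientations are given as a unit quaternion [x, y, z, w].
In Python, from plant import robot, cams gives the robot as it stands.
- The arm moves only by the tool drive_tool, never from a script. Its arguments are lists of equal length, an entry for each row: "travel": the shift along the world's x, y, z in units of 25 mm (1.0 is 25 mm), a list of three; "turn": the turn, a rotation vector about the world's x, y, z in rad, a list of three; "claw": the finger opening in mm, from 0 to 93. In form: {"travel": [[tx, ty, tz], ...], "turn": [[rx, ry, rz], ...], "claw": [claw, ...]}. A call has exactly 8 rows; each row is the pose to reach, as a shift and turn from the pose commanded when the call began; what a row does not reach only later rows make up. A row lasts 1/8 s, in which the tool goes at most 62.5 mm and 10.7 degrees, less where a joint would pass 70% of its speed; a pose out of reach is approached as far as the arm can. A call with a gripper value outside its range is refused whole. The fingers move at their own pace and stop on an object; "grip_force" is the grip in N (left out, the last holds). Time passes only in rows, so rows that repeat a pose let the fingers close, or fill a call up. It gives the time, the measured TCP pose, the force and the opening at its end, in the units of the state.
- robot.observe(): the state, without advancing time (a new reading comes with each control period).
- cams.capture(name): name is "scene" or "top"; returns a dict with "pixels" (420x560x3 uint8, blue, green, red), "z_map" (420x560 float32, m along the optical axis (not along the pixel's ray), 0 where there is no reading), "fx", "fy", "cx", "cy" (pixels), "pose" (4x4, takes a point from camera to world coordinates). Camera axes: x right, y down, z forward; pixel columns grow to the right and rows downward; lengths in m; the calibration is good to about 2 mm. A picture is of the moment at which its call begins.
- robot.job_done(): hands the job in, once; it reports no verdict.
The state is a dict: "time_s": time; "q": joint angles; "qd": joint speeds; "tau": joint torques, N m; "tcp_pos": TCP position; "orientation": TCP orientation; "ft_force": force on the tool from outside, world axes, zero at the start; "torque": the same for the moment, N m; "grip_width": opening from 0.0 (shut) to 1.0 (fully open).
Only numpy, scipy, OpenCV 4.12 (cv2) and the standard library are available. Lean on these libraries where they do the work, as an engineer would, in place of code of your own. Each camera call takes 0.05 s, during which the arm holds its last target.

## Working session

There is one attempt and no reset: what is moved stays moved. The work goes in short steps, Python scripts to look and compute and a tool call to move; the robot and the scene stay as the last step left them, time stands still between calls to the robot, and variables do not carry over. Pictures are saved under pics/ and viewed, and the job is handed in when it is done.

Besides the shell and the picture viewer there is one more tool, called after "Emit:" by a JSON object that holds its "method" and its "body", one argument or row to a line. drive_tool: Moves the arm, as the interface text tells. Its arguments: {"type":"object","properties":{"travel":{"type":"array","items":{"type":"array","items":{"type":"number"}}},"turn":{"type":"array","items":{"type":"array","items":{"type":"number"}}},"claw":{"type":"array","items":{"type":"number"}},"grip_force":{"type":"number"}},"required":["travel","turn","claw"]}

```bash
mkdir -p pics; ls; python3 - <<'E'
from plant import robot, cams
import cv2,numpy as np
for n in("scene","top"):
    c=cams.capture(n); cv2.imwrite(f"pics/{n}0.png",c["pixels"]); np.savez(f"{n}0.npz",**{k:v for k,v in c.items()})
    print(n,c["fx"],c["cx"],c["cy"],c["pose"].round(3).tolist())
o=robot.observe();print(o)
E
```

```text
pics
scene 466.68662540184675 280.4037170430251 214.1801300503424 [[-0.104, 0.583, -0.806, 1.124], [0.995, 0.069, -0.078, 0.076], [0.01, -0.81, -0.587, 0.521], [0.0, 0.0, 0.0, 1.0]]
top 455.1369746949946 277.48023905400936 207.9229215438237 [[0.029, -0.992, 0.126, 0.507], [-1.0, -0.029, -0.003, 0.001], [0.007, -0.126, -0.992, 0.782], [0.0, 0.0, 0.0, 1.0]]
{'time_s': 0.1, 'q': array([-1.24061562e+00,  3.51204573e-01,  1.65233787e+00, -4.03003309e-06,
        1.13906613e+00, -8.46493808e-02]), 'qd': array([ 0.00011149, -0.00068709, -0.00064475, -0.00081879,  0.00036025,
       -0.00136892]), 'tau': array([ 1.19312637e-03, -4.98025382e+01, -2.85704112e+01,  7.00459583e-02,
        2.40018347e-02, -4.66578217e-05]), 'tcp_pos': array([ 0.22163346, -0.50325404,  0.40425144]), 'orientation': array([ 9.78566206e-01,  2.05931839e-01, -6.40189556e-05, -5.03908919e-04]), 'ft_force': array([ 0.7549933 , -0.45830915,  0.54855557]), 'torque': array([0.03700148, 0.03030569, 0.00166279]), 'grip_width': 1.0020362318565683}
```

View pics/scene0.png

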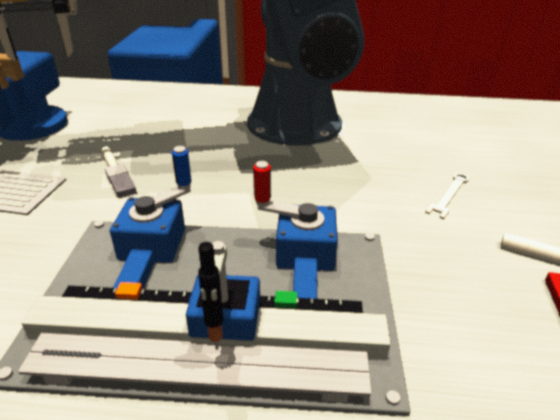

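View pics/top0.png

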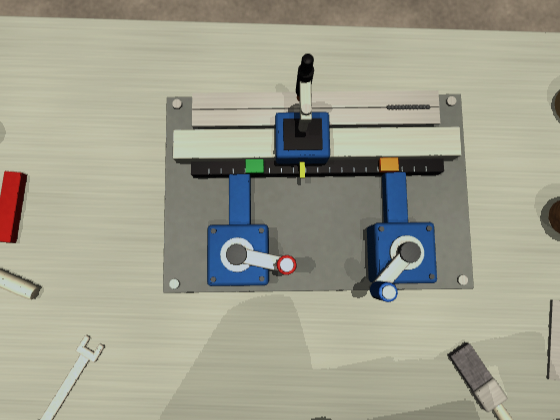

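The top view shows the red sleeve at about (287,265) with its hub at (237,254), and the blue sleeve at (388,292). The pointer is at (302,170), green at (255,166) and orange at (389,164). Green lies to the left (+y), so the crank has to turn CCW. Next I'll measure these on enlarged crops.

```bash
cat > h.py <<'E'
import numpy as np,cv2
def px2w(c,u,v,z):
    P=c["pose"];d=P[:3,:3]@np.array([(u-c["cx"])/c["fx"],(v-c["cy"])/c["fy"],1.]);o=P[:3,3]
    return o+d*(z-o[2])/d[2]
def dep(c,u,v):
    z=float(c["z_map"][int(round(v)),int(round(u))]);P=c["pose"]
    return P[:3,:3]@np.array([(u-c["cx"])/c["fx"]*z,(v-c["cy"])/c["fy"]*z,z])+P[:3,3]
E
python3 - <<'E'
from h import *
c=np.load("top0.npz")
p=c["pixels"]
cv2.imwrite("pics/a.png",cv2.resize(p[145:185,230:330],None,fx=8,fy=8,interpolation=cv2.INTER_CUBIC))
cv2.imwrite("pics/b.png",cv2.resize(p[215:295,200:310],None,fx=7,fy=7,interpolation=cv2.INTER_CUBIC))
for n,u,v in[("sl",287,265),("hub",237,254),("grn",255,166),("ptr",302,172),("org",389,164),("blue",388,292),("bhub",410,251),("torch",307,62),("carr",302,135)]:
    print(n,dep(c,u,v).round(4))
E
```

```text
sl [ 0.5085 -0.016   0.1683]
hub [0.5228 0.057  0.0998]
grn [0.6674 0.0371 0.0538]
ptr [ 0.6569 -0.0389  0.0677]
org [ 0.6776 -0.1819  0.0529]
blue [ 0.4767 -0.1517  0.1661]
bhub [ 0.5347 -0.2008  0.1012]
torch [ 0.7682 -0.0334  0.2247]
carr [ 0.7094 -0.0361  0.0957]
```

View pics/a.png

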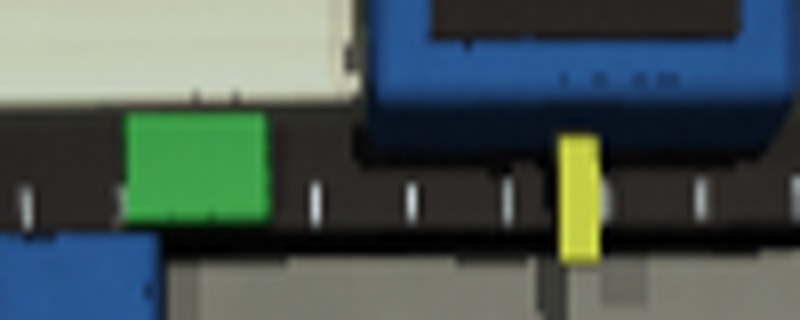

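View pics/b.png

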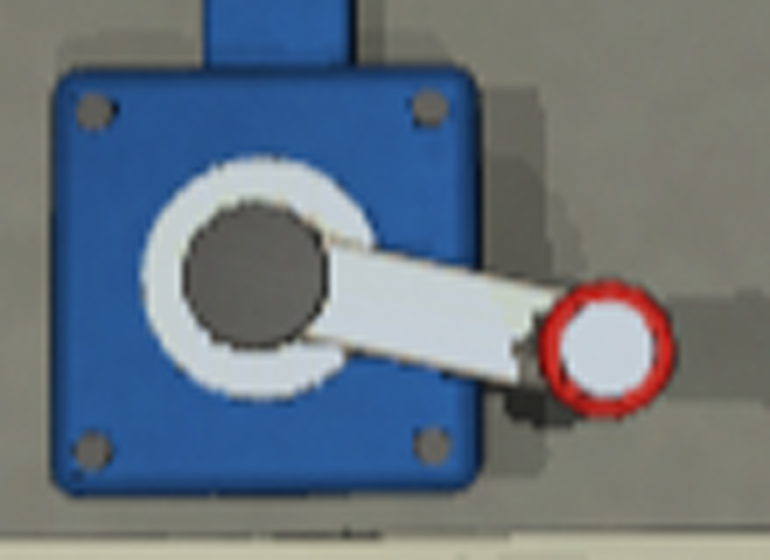

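```bash
cat > m.py <<'E'
from h import *
c=np.load("top0.npz")
hub=px2w(c,236.6,254.3,.102);sl=px2w(c,286.9,264.7,.167);g=px2w(c,254.6,165.5,.054);p=px2w(c,302.4,172,.068)
bh=px2w(c,410,251,.102);org=px2w(c,389,164,.054)
print(hub,sl,g,p,bh,np.linalg.norm(sl-hub),np.linalg.norm((sl-hub)[:2]))
for a in (hub-bh,g-org):
    y=a[:2]/np.linalg.norm(a[:2]);d=(g-p)[:2]@y;print(y,np.linalg.norm(a),"dist",d,"ang",d/.02)
a=sl-hub;print("ang0",np.arctan2(a[1],a[0]))
E
python3 m.py
```

```text
[0.52229199 0.05738369 0.102     ] [ 0.50892054 -0.01590461  0.167     ] [0.66818413 0.03781824 0.054     ] [ 0.65681555 -0.03954807  0.068     ] [ 0.53465789 -0.20060681  0.102     ] 0.09886844845179976 0.07449812144790081
[-0.04787664  0.99885326] 0.25828669013177336 dist 0.07673330568936917 ang 3.8366652844684586
[-0.04173734  0.99912862] 0.21961068451404303 dist 0.07682440453140295 ang 3.8412202265701474
ang0 -1.7512612472432938
```

Emit:
{"method": "drive_tool", "body": {
  "travel": [
    [0.6,1,0],
    [1.6,2.7,0],
    [2.8,4.7,0],
    [4.0,6.8,0],
    [5.2,8.8,0],
    [6.4,10.8,0],
    [7.5,12.7,0],
    [8.5,14.4,0]
  ],
  "turn": [
    [0,0,-0.05],
    [0,0,-0.1],
    [0,0,-0.15],
    [0,0,-0.2],
    [0,0,-0.25],
    [0,0,-0.3],
    [0,0,-0.36],
    [0,0,-0.415]
  ],
  "claw": [93,93,93,93,93,93,93,93],
  "grip_force": 15
}}

```text
time_s: 1.1
tcp_pos: [0.4348, -0.1415, 0.4047]
orientation: [1.0, -0.001, -0.0, -0.0]
ft_force: [0.9, -0.4, -0.5]
grip_width: 0.996
```

Emit:
{"method": "drive_tool", "body": {
  "travel": [
    [1.0,1.7,0],
    [2.0,3.4,0],
    [2.7,4.6,0],
    [3.0,5.1,0],
    [3.0,5.1,0],
    [3.0,5.1,-0.4],
    [3.0,5.1,-0.8],
    [3.0,5.1,-1.0]
  ],
  "turn": [
    [0,0,0],
    [0,0,0],
    [0,0,0],
    [0,0,0],
    [0,0,0],
    [0,0,0],
    [0,0,0],
    [0,0,0]
  ],
  "claw": [93,93,93,93,93,93,93,93]
}}

```text
time_s: 2.1
tcp_pos: [0.5089, -0.0164, 0.3788]
orientation: [1.0, -0.001, -0.001, -0.0]
ft_force: [0.0, -0.5, 0.1]
grip_width: 0.999
```

```bash
python3 - <<'E'
from plant import robot, cams
import cv2,numpy as np
print(robot.observe()["tcp_pos"])
for n in("scene","top"):
    c=cams.capture(n); np.savez(f"{n}1.npz",**c)
    p=c["pixels"]
    if n=="scene": p=cv2.resize(p[20:260,150:400],None,fx=2.4,fy=2.4,interpolation=cv2.INTER_CUBIC)
    cv2.imwrite(f"pics/{n}1.png",p)
E
```

```text
[ 0.50885129 -0.01639608  0.37878341]
```

View pics/scene1.png

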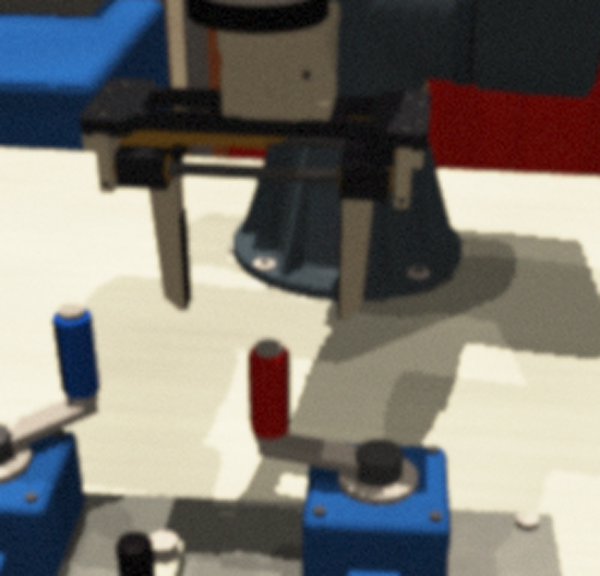

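The open fingers straddle the red sleeve at about (268,390) in the crop, roughly centred. I'll descend and close.

Emit:
{"method": "drive_tool", "body": {
  "travel": [
    [0,0,-0.8],
    [0,0,-1.7],
    [0,0,-2.5],
    [0,0,-3.0],
    [0,0,-3.0],
    [0,0,-3.0],
    [0,0,-3.0],
    [0,0,-3.0]
  ],
  "turn": [
    [0,0,0],
    [0,0,0],
    [0,0,0],
    [0,0,0],
    [0,0,0],
    [0,0,0],
    [0,0,0],
    [0,0,0]
  ],
  "claw": [93,93,93,93,70,40,20,20],
  "grip_force": 15
}}

```text
time_s: 3.2
tcp_pos: [0.5092, -0.0159, 0.3051]
orientation: [1.0, -0.0, 0.0, 0.0]
ft_force: [-0.5, -0.8, 0.5]
grip_width: 0.617
```

Emit:
{"method": "drive_tool", "body": {
  "travel": [
    [0,0,0],
    [0,0,0],
    [0,0,0],
    [0,0,0],
    [0,0,0],
    [0,0,0],
    [0,0,0],
    [0,0,0]
  ],
  "turn": [
    [0,0,0],
    [0,0,0],
    [0,0,0],
    [0,0,0],
    [0,0,0],
    [0,0,0],
    [0,0,0],
    [0,0,0]
  ],
  "claw": [15,15,15,15,15,15,15,15]
}}

```text
time_s: 4.2
tcp_pos: [0.5091, -0.0159, 0.3047]
orientation: [1.0, -0.0, -0.0, 0.0]
ft_force: [-0.7, 1.7, -1.0]
grip_width: 0.166
```

```bash
python3 - <<'E'
from plant import robot, cams
import cv2,numpy as np
o=robot.observe();print(o["tcp_pos"],o["ft_force"],o["grip_width"])
for n in("scene","top"):
    c=cams.capture(n); np.savez(f"{n}2.npz",**c)
    p=c["pixels"]
    if n=="scene": p=cv2.resize(p[20:260,150:400],None,fx=2.4,fy=2.4,interpolation=cv2.INTER_CUBIC)
    cv2.imwrite(f"pics/{n}2.png",p)
# circle rows about hub, start from sleeve
hub=np.array([.5223,.0574]);a0=-1.751;r=.075
for k in range(1,33):
    a=a0+3.84*k/32
    if k%8==1: s=hub+r*np.array([np.cos(a0+3.84*(k-1)/32),np.sin(a0+3.84*(k-1)/32)])
    print(k,((hub+r*np.array([np.cos(a),np.sin(a)])-s)/.025).round(2).tolist())
E
```

```text
[ 0.50912489 -0.01587792  0.30465444] [-0.72346658  1.70504019 -0.9834446 ] 0.16581468983613987
1 [0.36, -0.04]
2 [0.72, -0.04]
3 [1.07, -0.0]
4 [1.42, 0.09]
5 [1.76, 0.21]
6 [2.08, 0.38]
7 [2.38, 0.58]
8 [2.65, 0.82]
9 [0.24, 0.27]
10 [0.45, 0.56]
11 [0.62, 0.88]
12 [0.75, 1.22]
13 [0.84, 1.56]
14 [0.88, 1.92]
15 [0.89, 2.28]
16 [0.85, 2.64]
17 [-0.08, 0.35]
18 [-0.2, 0.69]
19 [-0.37, 1.01]
20 [-0.57, 1.31]
21 [-0.8, 1.58]
22 [-1.07, 1.82]
23 [-1.36, 2.03]
24 [-1.67, 2.21]
25 [-0.33, 0.13]
26 [-0.68, 0.23]
27 [-1.04, 0.28]
28 [-1.4, 0.29]
29 [-1.76, 0.25]
30 [-2.11, 0.17]
31 [-2.45, 0.05]
32 [-2.77, -0.11]
```

View pics/scene2.png

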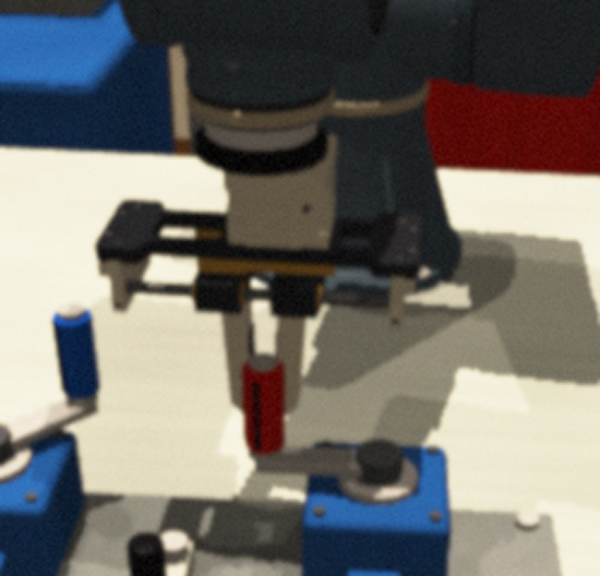

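The opening reads 15 mm, which is less than the 26 mm sleeve. The picture shows the sleeve at (263,405) in front of the fingers, so it isn't held. I'll work out where the sleeve actually is before moving again.

```bash
python3 - <<'E'
from h import *
for f in("scene0","scene1","scene2","top0","top1","top2"):
    c=np.load(f+".npz");p=c["pixels"].astype(int);b,g,r=p[...,0],p[...,1],p[...,2]
    m=(r>90)&(g<45)&(b<45); lo=(slice(140,230),slice(230,300)) if f[0]=="s" else (slice(230,290),slice(250,320))
    mm=np.zeros_like(m);mm[lo]=m[lo];v,u=np.nonzero(mm)
    if len(v)<10: print(f,"few");continue
    Z=c["z_map"][v,u];ok=Z>0;P=c["pose"]
    X=np.c_[(u-c["cx"])/c["fx"]*Z,(v-c["cy"])/c["fy"]*Z,Z][ok]@P[:3,:3].T+P[:3,3]
    print(f,len(v),"uv",u.mean().round(1),v.mean().round(1),(v.min(),v.max()),"med",np.median(X,0).round(4),"x90",np.percentile(X[:,0],[5,50,95]).round(4),np.percentile(X[:,1],[5,95]).round(4), np.percentile(X[:,2],[5,95]).round(4))
for n in("top2","top0"):
    c=np.load(n+".npz");cv2.imwrite(f"pics/{n}c.png",cv2.resize(c["pixels"][140:300,190:350],None,fx=3.7,fy=3.7,interpolation=cv2.INTER_CUBIC))
c=np.load("scene2.npz");cv2.imwrite("pics/scene2c.png",cv2.resize(c["pixels"][130:230,220:320],None,fx=6,fy=6,interpolation=cv2.INTER_CUBIC))
E
```

```text
scene0 161 uv 260.4 176.9 (np.int64(166), np.int64(200)) med [ 0.5235 -0.0157  0.1585] x90 [0.5159 0.5235 0.5262] [-0.0234 -0.0028] [0.1165 0.1632]
scene1 40 uv 263.0 176.9 (np.int64(167), np.int64(200)) med [ 0.5226 -0.0084  0.1608] x90 [0.5164 0.5226 0.5259] [-0.0232 -0.0042] [0.11   0.1632]
scene2 28 uv 260.3 197.2 (np.int64(176), np.int64(206)) med [ 0.5419 -0.0111  0.1194] x90 [0.5341 0.5419 0.544 ] [-0.0242 -0.0026] [0.1103 0.1586]
top0 75 uv 285.1 265.1 (np.int64(256), np.int64(273)) med [ 0.5068 -0.0111  0.163 ] x90 [0.4978 0.5068 0.5205] [-0.027  -0.0027] [0.1162 0.1647]
top1 few
top2 few
```

View pics/top2c.png

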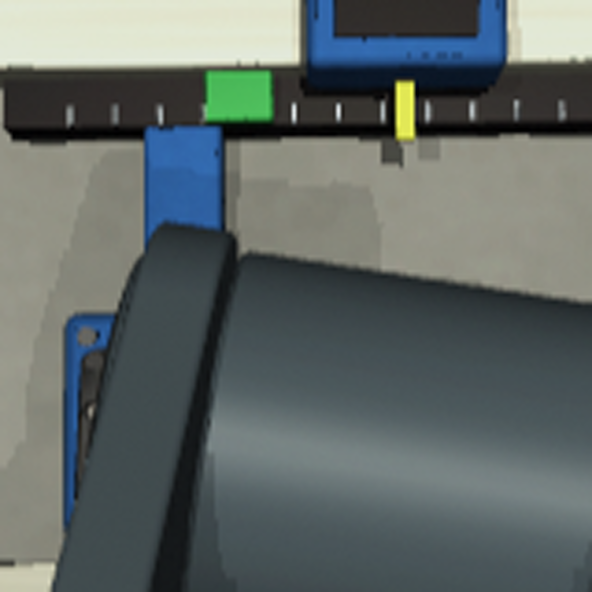

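View pics/scene2c.png

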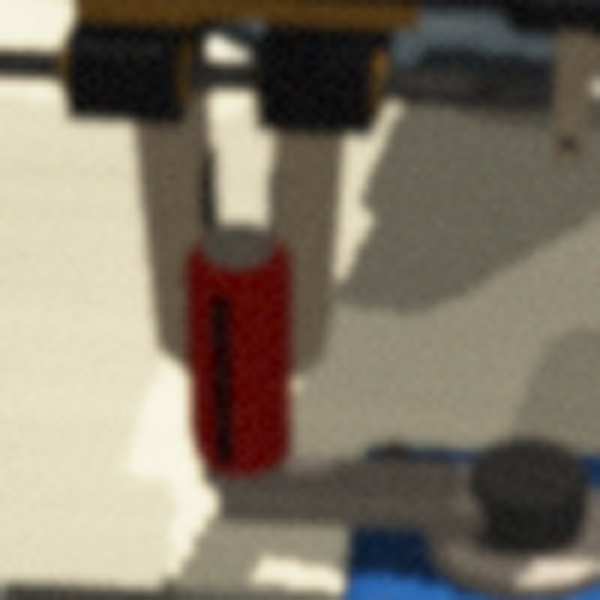

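The fingers closed nearly radially to the crank. The sleeve rolled out about 18 mm toward +x, which moved the pointer about 5 mm toward green. I'll back off and regrasp with the jaws close to tangential, so that closing centres the sleeve.

Emit:
{"method": "drive_tool", "body": {
  "travel": [
    [-0.5,0,0],
    [-1.2,0,0],
    [-2.0,0,0],
    [-2.0,0,0.8],
    [-2.0,0,1.8],
    [-2.0,0,2.8],
    [-2.5,0,3.6],
    [-3.0,0,4.0]
  ],
  "turn": [
    [0,0,0],
    [0,0,0],
    [0,0,0],
    [0,0,0],
    [0,0,0],
    [0,0,-0.15],
    [0,0,-0.33],
    [0,0,-0.5]
  ],
  "claw": [15,30,50,70,93,93,93,93],
  "grip_force": 15
}}

```text
time_s: 5.3
tcp_pos: [0.4333, -0.0159, 0.4057]
orientation: [0.968, -0.25, 0.001, -0.0]
ft_force: [-0.0, -0.4, 0.9]
grip_width: 0.865
```

Emit:
{"method": "drive_tool", "body": {
  "travel": [
    [-1,-1,0],
    [-2.5,-2.5,0],
    [-4,-4,0],
    [-5,-5,0],
    [-5,-6,0],
    [-5,-6,0],
    [-5,-6,0],
    [-5,-6,0]
  ],
  "turn": [
    [0,0,-0.15],
    [0,0,-0.3],
    [0,0,-0.45],
    [0,0,-0.55],
    [0,0,-0.6],
    [0,0,-0.6],
    [0,0,-0.6],
    [0,0,-0.6]
  ],
  "claw": [93,93,93,93,93,93,93,93]
}}

```text
time_s: 6.3
tcp_pos: [0.3092, -0.1651, 0.4047]
orientation: [0.853, -0.522, -0.0, -0.0]
ft_force: [-0.3, -0.3, 0.0]
grip_width: 0.997
```

```bash
python3 - <<'E'
from plant import robot, cams
import cv2,numpy as np
o=robot.observe();print(o["tcp_pos"],o["orientation"],o["q"],o["ft_force"],o["grip_width"])
for n in("scene","top"):
    c=cams.capture(n); np.savez(f"{n}3.npz",**c)
    p=c["pixels"]
    if n=="scene": q=cv2.resize(p[150:240,240:350],None,fx=7,fy=6.6,interpolation=cv2.INTER_CUBIC)
    else: q=cv2.resize(p[140:300,190:350],None,fx=3.7,fy=3.7,interpolation=cv2.INTER_CUBIC)
    cv2.imwrite(f"pics/{n}3.png",q)
E
```

```text
[ 0.30920099 -0.16512737  0.40465419] [ 8.52876834e-01 -5.22112153e-01 -6.00688689e-05 -3.47492530e-05] [-6.23575331e-01 -2.97170324e-02  2.11169810e+00  6.92423432e-05
  1.05973655e+00  2.04583829e+00] [-0.2773996  -0.29405063  0.01410771] 0.9974976689254819
```

View pics/top3.png

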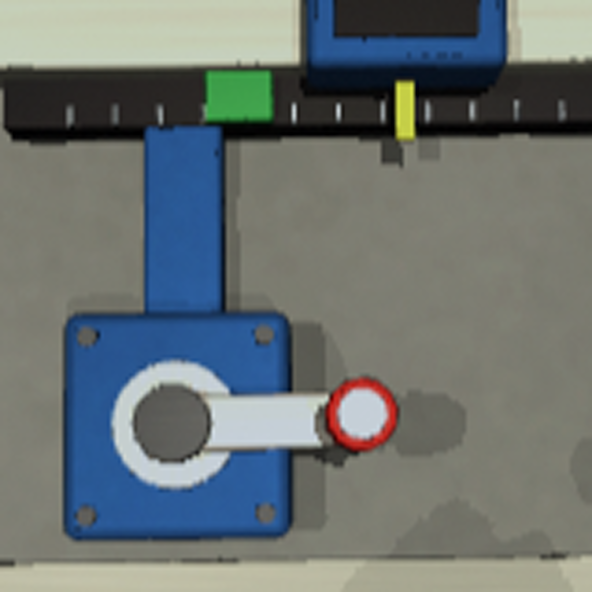

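View pics/scene3.png

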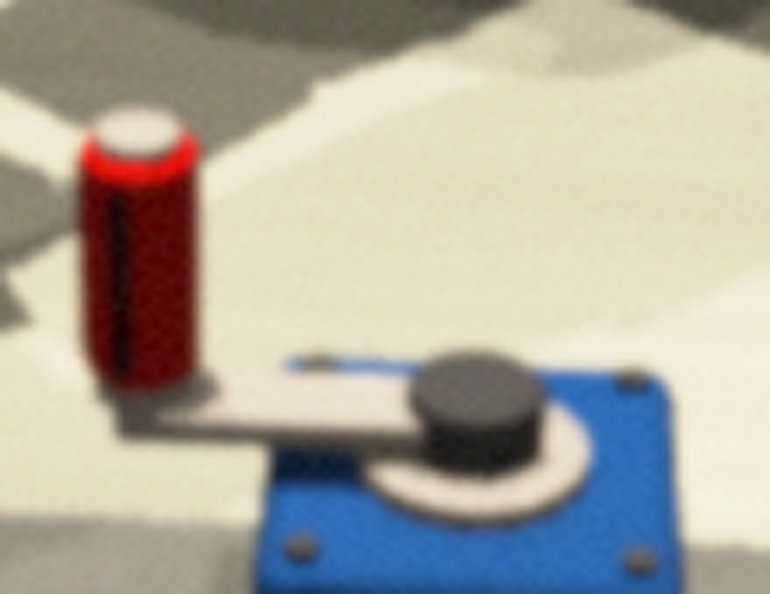

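Top crop: the sleeve cap is at (362,413), the hub at (172,422) and the pointer at (405,110). Scene crop: the cap is at (138,132) and the hub top at (477,388).

```bash
python3 - <<'E'
from h import *
t=np.load("top3.npz");s=np.load("scene3.npz")
T=px2w(t,190+362/3.7-.36,140+413/3.7-.36,.168);H=px2w(t,190+172/3.7-.36,140+422/3.7-.36,.102)
S=px2w(s,240+138/7-.4,150+132/6.6-.4,.168);HS=px2w(s,240+477/7-.4,150+390/6.6-.4,.102)
print(T,H,S,HS,np.linalg.norm((T-H)[:2]),np.linalg.norm((S-HS)[:2]),np.arctan2(*(T-H)[1::-1]),np.arctan2(*(S-HS)[1::-1]))
P=px2w(t,190+405/3.7-.4,172,.068);P0=px2w(t,302.4,172,.068);print(P,P0)
g=px2w(t,190+239.5/3.7-.4,140+97/3.7-.4,.054);y=np.array([-.0418,.9991]);print(g,(g-P)[:2]@y)
for n,c in(("t",t),("s",s)):
  p=c["pixels"].astype(int);b,gg,r=p[...,0],p[...,1],p[...,2]
  m=(r>90)&(gg<60)&(b<60);v,u=np.nonzero(m)
  Z=c["z_map"][v,u];k=(Z>0);Pm=c["pose"];X=np.c_[(u-c["cx"])/c["fx"]*Z,(v-c["cy"])/c["fy"]*Z,Z][k]@Pm[:3,:3].T+Pm[:3,3]
  k=(abs(X[:,0]-.525)<.03)&(abs(X[:,1]+.015)<.03)&(X[:,2]>.11);X=X[k];print(n,len(X),X.min(0),X.max(0))
E
```

```text
[ 0.52684378 -0.01618449  0.168     ] [0.52316666 0.05812218 0.102     ] [ 0.53134271 -0.01435647  0.168     ] [0.52957787 0.06029042 0.102     ] 0.07439760123522846 0.07466774601453423 -1.5213509213870169 -1.5471582497298157
[ 0.65665408 -0.03421283  0.068     ] [ 0.65681555 -0.03954807  0.068     ]
[0.66764522 0.03824003 0.054     ] 0.07192822158716256
t 116 [ 0.5139004  -0.02800394  0.12633204] [ 0.53953534 -0.00345132  0.16584207]
s 120 [ 0.52869633 -0.02710453  0.11085372] [ 0.54468207 -0.00252043  0.16460499]
```

Emit:
{"method": "drive_tool", "body": {
  "travel": [
    [1.0,0.7,0],
    [2.7,1.8,0],
    [4.5,3.1,0],
    [6.3,4.3,0],
    [7.8,5.3,0],
    [8.7,5.9,0],
    [8.8,6.0,-0.5],
    [8.8,6.0,-1.2]
  ],
  "turn": [
    [0,0,0],
    [0,0,0],
    [0,0,0],
    [0,0,0],
    [0,0,0],
    [0,0,0],
    [0,0,0],
    [0,0,0]
  ],
  "claw": [93,93,93,93,93,93,93,93]
}}

```text
time_s: 7.4
tcp_pos: [0.5286, -0.0157, 0.3737]
orientation: [0.853, -0.522, -0.0, 0.0]
ft_force: [-1.2, -0.6, -0.2]
grip_width: 0.998
```

```bash
cat > snap.py <<'E'
from plant import robot, cams
import cv2,numpy as np,sys
k=sys.argv[1]
o=robot.observe();print(o["time_s"],o["tcp_pos"].round(4),o["orientation"].round(3),o["q"].round(3),o["ft_force"].round(2),"open mm",93*o["grip_width"])
for n in("scene","top"):
    c=cams.capture(n); np.savez(f"{n}{k}.npz",**c)
    p=c["pixels"]
    q=cv2.resize(p[80:240,200:360] if n=="scene" else p[140:300,190:350],None,fx=3.7,fy=3.7,interpolation=cv2.INTER_CUBIC)
    cv2.imwrite(f"pics/{n}{k}.png",q)
E
python3 snap.py 4
```

```text
7.4 [ 0.5286 -0.0157  0.3737] [ 0.853 -0.522 -0.     0.   ] [-0.118  0.348  1.739 -0.     1.055  2.553] [-1.18 -0.59 -0.2 ] open mm 92.79943347318749
```

View pics/scene4.png

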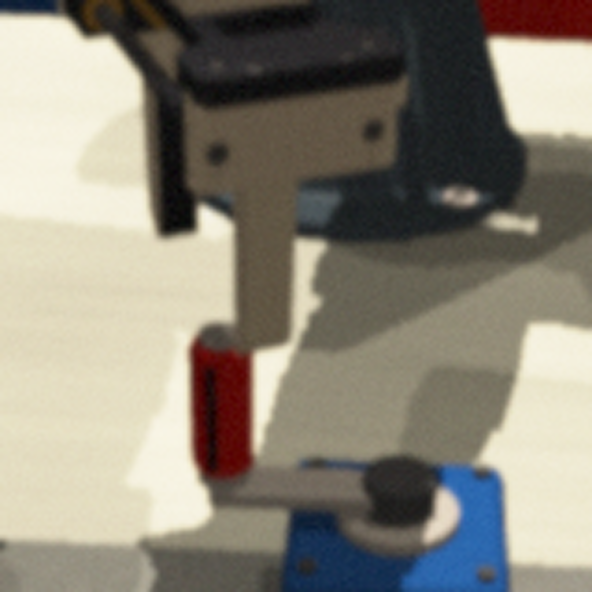

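The red sleeve at (220,400) in the crop sits between the two tips, at (180,200) and (265,330). I'll descend and close.

Emit:
{"method": "drive_tool", "body": {
  "travel": [
    [0,0,-0.8],
    [0,0,-1.7],
    [0,0,-2.4],
    [0,0,-2.8],
    [0,0,-2.8],
    [0,0,-2.8],
    [0,0,-2.8],
    [0,0,-2.8]
  ],
  "turn": [
    [0,0,0],
    [0,0,0],
    [0,0,0],
    [0,0,0],
    [0,0,0],
    [0,0,0],
    [0,0,0],
    [0,0,0]
  ],
  "claw": [93,93,93,93,70,50,40,32],
  "grip_force": 20
}}

```text
time_s: 8.5
tcp_pos: [0.5292, -0.0158, 0.3051]
orientation: [0.852, -0.523, 0.0, -0.0]
ft_force: [0.2, 0.1, -0.2]
grip_width: 0.617
```

Emit:
{"method": "drive_tool", "body": {
  "travel": [
    [0,0,0],
    [0,0,0],
    [0,0,0],
    [0,0,0],
    [0,0,0],
    [0,0,0],
    [0,0,0],
    [0,0,0]
  ],
  "turn": [
    [0,0,0],
    [0,0,0],
    [0,0,0],
    [0,0,0],
    [0,0,0],
    [0,0,0],
    [0,0,0],
    [0,0,0]
  ],
  "claw": [29,26,22,18,18,18,18,18],
  "grip_force": 20
}}

```text
time_s: 9.5
tcp_pos: [0.5292, -0.0158, 0.3047]
orientation: [0.852, -0.523, -0.0, -0.0]
ft_force: [-0.9, 0.4, 0.7]
grip_width: 0.278
```

```bash
python3 snap.py 5
```

```text
9.5 [ 0.5292 -0.0158  0.3047] [ 0.852 -0.523 -0.    -0.   ] [-0.118  0.442  1.796  0.     0.904  2.553] [-0.86  0.4   0.72] open mm 25.83667388173366
```

View pics/scene5.png

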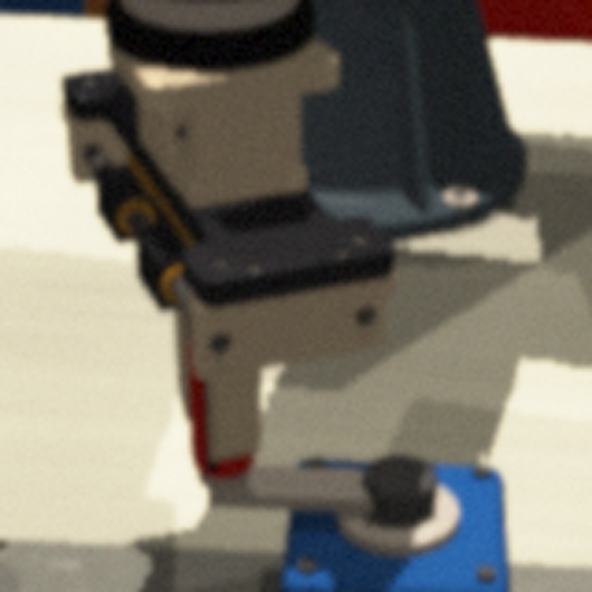

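View pics/top5.png

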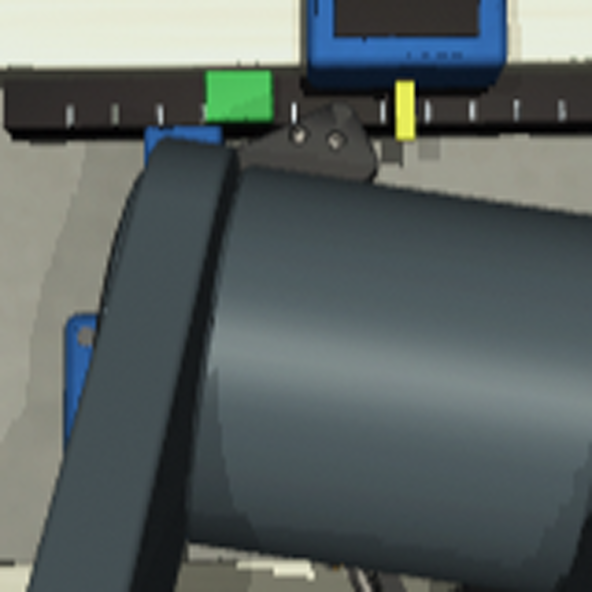

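The sleeve is held: the opening is 25.8 mm and the pointer hasn't moved, still at (405,110). Next I'll compute the arc rows.

```bash
python3 - <<'E'
import numpy as np
a0=-1.535;f=lambda a:np.array([np.cos(a),np.sin(a)])*3
for c in range(4):
    s=a0+.88*c
    print([(f(s+.11*k)-f(s)).round(2).tolist() for k in range(1,9)])
E
```

```text
[[0.33, 0.03], [0.65, 0.1], [0.97, 0.2], [1.27, 0.33], [1.55, 0.5], [1.82, 0.7], [2.06, 0.92], [2.27, 1.17]]
[[0.19, 0.27], [0.34, 0.56], [0.46, 0.87], [0.55, 1.19], [0.6, 1.51], [0.62, 1.84], [0.6, 2.17], [0.55, 2.5]]
[[-0.09, 0.32], [-0.22, 0.62], [-0.37, 0.91], [-0.56, 1.18], [-0.78, 1.43], [-1.02, 1.65], [-1.29, 1.85], [-1.58, 2.01]]
[[-0.3, 0.13], [-0.62, 0.23], [-0.94, 0.29], [-1.27, 0.32], [-1.6, 0.31], [-1.93, 0.26], [-2.25, 0.18], [-2.55, 0.07]]
```

Emit:
{"method": "drive_tool", "body": {
  "travel": [
    [0.33,0.03,0],
    [0.65,0.1,0],
    [0.97,0.2,0],
    [1.27,0.33,0],
    [1.55,0.5,0],
    [1.82,0.7,0],
    [2.06,0.92,0],
    [2.27,1.17,0]
  ],
  "turn": [
    [0,0,0.095],
    [0,0,0.19],
    [0,0,0.285],
    [0,0,0.38],
    [0,0,0.475],
    [0,0,0.57],
    [0,0,0.665],
    [0,0,0.76]
  ],
  "claw": [18,18,18,18,18,18,18,18]
}}

```text
time_s: 10.6
tcp_pos: [0.5858, 0.0137, 0.3047]
orientation: [0.986, -0.168, -0.001, 0.0]
ft_force: [-4.7, 1.4, 2.8]
grip_width: 0.273
```

```bash
python3 snap.py 6
```

```text
10.6 [0.5858 0.0137 0.3047] [ 0.986 -0.168 -0.001  0.   ] [-0.056  0.532  1.643  0.     0.967  1.852] [-4.67  1.44  2.84] open mm 25.37793839110095
```

View pics/scene6.png

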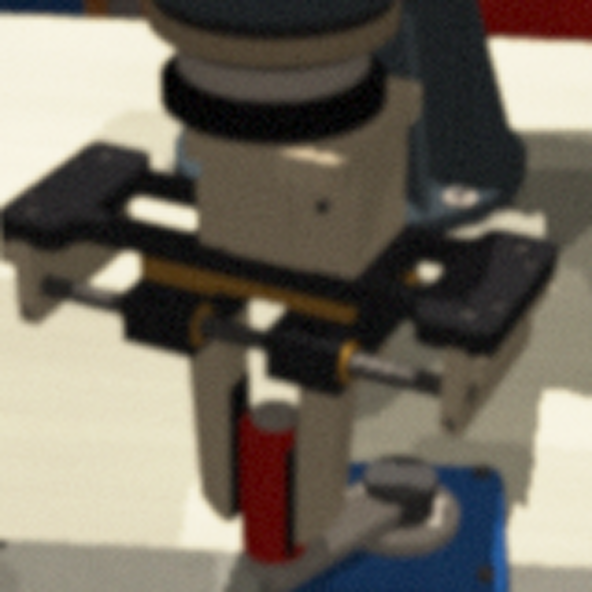

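View pics/top6.png

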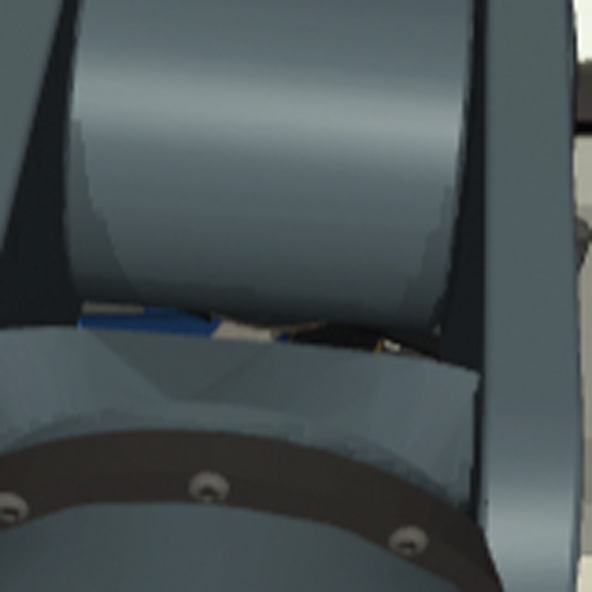

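The sleeve is still held at (268,480), but it protrudes toward the camera side of the pads. I'll measure its offset from the fingertips.

```bash
python3 - <<'E'
from h import *
s=np.load("scene6.npz")
def at(x,y,n=1):
    u=200+x/3.7-.36;v=80+y/3.7-.36
    return dep(s,u,v).round(4)
for nm,x,y in[("cap",274,415),("cap2",272,408),("sleeve mid",262,480),("sleeve mid2",268,470),("Lf",215,470),("Lf2",212,490),("Rf",322,500),("Rf2",325,470)]: print(nm,at(x,y))
print("capc z.168",px2w(s,200+274/3.7-.36,80+416/3.7-.36,.168))
cv2.imwrite("pics/s6z.png",cv2.resize(s["pixels"][180:240,245:305],None,fx=10,fy=10,interpolation=cv2.INTER_CUBIC))
for v in (200,205,210,214):
  print(v,[(u,*dep(s,u,v)[:2].round(3)) for u in range(252,298,3)])
E
```

```text
cap [0.5861 0.0135 0.1664]
cap2 [0.5832 0.0124 0.1676]
sleeve mid [0.5981 0.0103 0.1448]
sleeve mid2 [0.5999 0.0128 0.1508]
Lf [ 0.588  -0.009   0.1408]
Lf2 [ 0.5888 -0.0103  0.1318]
Rf [0.6019 0.0334 0.1402]
Rf2 [0.6045 0.0345 0.1558]
capc z.168 [0.58916863 0.01381053 0.168     ]
200 [(252, np.float64(0.366), np.float64(-0.055)), (255, np.float64(0.586), np.float64(-0.013)), (258, np.float64(0.589), np.float64(-0.008)), (261, np.float64(0.59), np.float64(-0.004)), (264, np.float64(0.586), np.float64(-0.0)), (267, np.float64(0.595), np.float64(0.005)), (270, np.float64(0.597), np.float64(0.01)), (273, np.float64(0.599), np.float64(0.014)), (276, np.float64(0.598), np.float64(0.018)), (279, np.float64(0.596), np.float64(0.022)), (282, np.float64(0.601), np.float64(0.027)), (285, np.float64(0.603), np.float64(0.031)), (288, np.float64(0.605), np.float64(0.035)), (291, np.float64(0.604), np.float64(0.039)), (294, np.float64(0.592), np.float64(0.042)), (297, np.float64(0.358), np.float64(0.034))]
205 [(252, np.float64(0.384), np.float64(-0.053)), (255, np.float64(0.588), np.float64(-0.01
[... 1379 characters left out ...]
412), np.float64(-0.048)), (255, np.float64(0.588), np.float64(-0.013)), (258, np.float64(0.588), np.float64(-0.009)), (261, np.float64(0.592), np.float64(-0.004)), (264, np.float64(0.588), np.float64(-0.0)), (267, np.float64(0.595), np.float64(0.005)), (270, np.float64(0.599), np.float64(0.01)), (273, np.float64(0.599), np.float64(0.014)), (276, np.float64(0.597), np.float64(0.018)), (279, np.float64(0.595), np.float64(0.022)), (282, np.float64(0.603), np.float64(0.027)), (285, np.float64(0.602), np.float64(0.031)), (288, np.float64(0.606), np.float64(0.036)), (291, np.float64(0.596), np.float64(0.039)), (294, np.float64(0.54), np.float64(0.04)), (297, np.float64(0.536), np.float64(0.044))]
```

View pics/s6z.png

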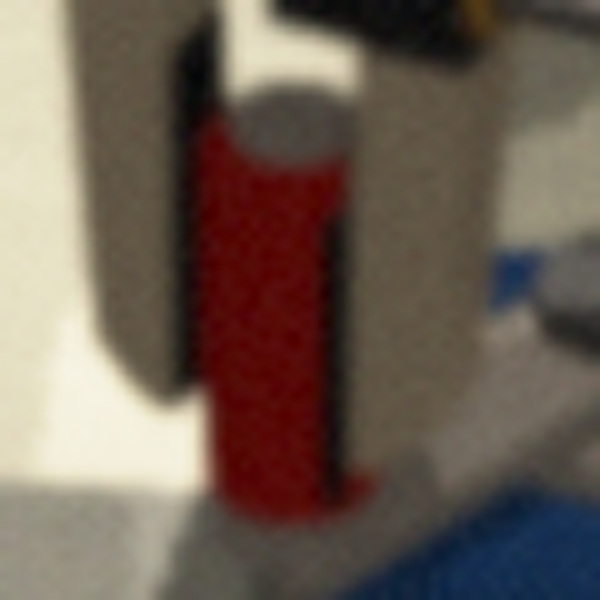

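The sleeve centre lies about 0–3 mm from the pad centre, so the grip is good. I'll continue the arc.

Emit:
{"method": "drive_tool", "body": {
  "travel": [
    [0.19,0.27,0],
    [0.34,0.56,0],
    [0.46,0.87,0],
    [0.55,1.19,0],
    [0.6,1.51,0],
    [0.62,1.84,0],
    [0.6,2.17,0],
    [0.55,2.5,0]
  ],
  "turn": [
    [0,0,0.095],
    [0,0,0.19],
    [0,0,0.285],
    [0,0,0.38],
    [0,0,0.475],
    [0,0,0.57],
    [0,0,0.665],
    [0,0,0.76]
  ],
  "claw": [18,18,18,18,18,18,18,18]
}}

```text
time_s: 11.7
tcp_pos: [0.5999, 0.0756, 0.3048]
orientation: [0.978, 0.209, 0.001, 0.0]
ft_force: [1.3, -1.6, -1.3]
grip_width: 0.277
```

```bash
python3 snap.py 7
```

```text
11.7 [0.5999 0.0756 0.3048] [0.978 0.209 0.001 0.   ] [ 4.900e-02  5.620e-01  1.592e+00 -1.000e-03  9.870e-01  1.199e+00] [ 1.32 -1.56 -1.33] open mm 25.733431279677756
```

View pics/scene7.png

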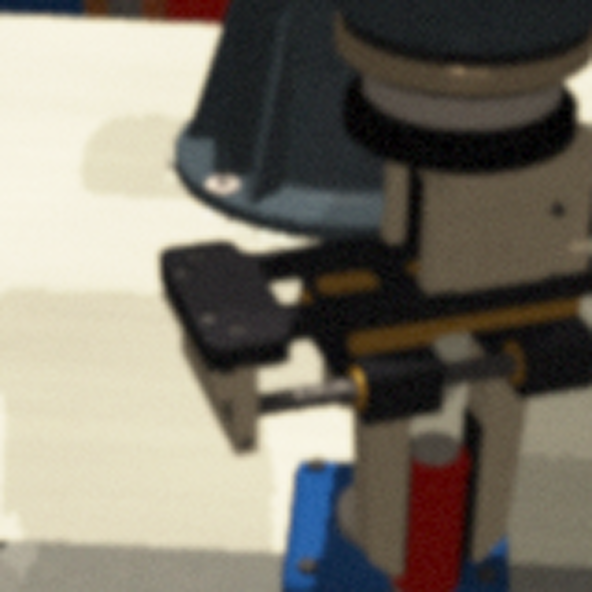

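The sleeve is still between the fingers at (440,520), with the opening at 25.7 mm. Continuing.

Emit:
{"method": "drive_tool", "body": {
  "travel": [
    [-0.09,0.32,0],
    [-0.22,0.62,0],
    [-0.37,0.91,0],
    [-0.56,1.18,0],
    [-0.78,1.43,0],
    [-1.02,1.65,0],
    [-1.29,1.85,0],
    [-1.58,2.01,0]
  ],
  "turn": [
    [0,0,0.095],
    [0,0,0.19],
    [0,0,0.285],
    [0,0,0.38],
    [0,0,0.475],
    [0,0,0.57],
    [0,0,0.665],
    [0,0,0.76]
  ],
  "claw": [18,18,18,18,18,18,18,18]
}}

```text
time_s: 12.8
tcp_pos: [0.5609, 0.1271, 0.305]
orientation: [0.831, 0.556, 0.003, -0.0]
ft_force: [8.9, 13.7, -6.6]
grip_width: 0.279
```

```bash
sed -i 's/p\[80:240,200:360\]/p[140:320,180:360]/' snap.py; python3 snap.py 8
```

```text
12.8 [0.5609 0.1271 0.305 ] [ 0.831  0.556  0.003 -0.   ] [0.141 0.513 1.675 0.003 0.948 0.532] [ 8.9  13.68 -6.64] open mm 25.92057866131725
```

View pics/scene8.png

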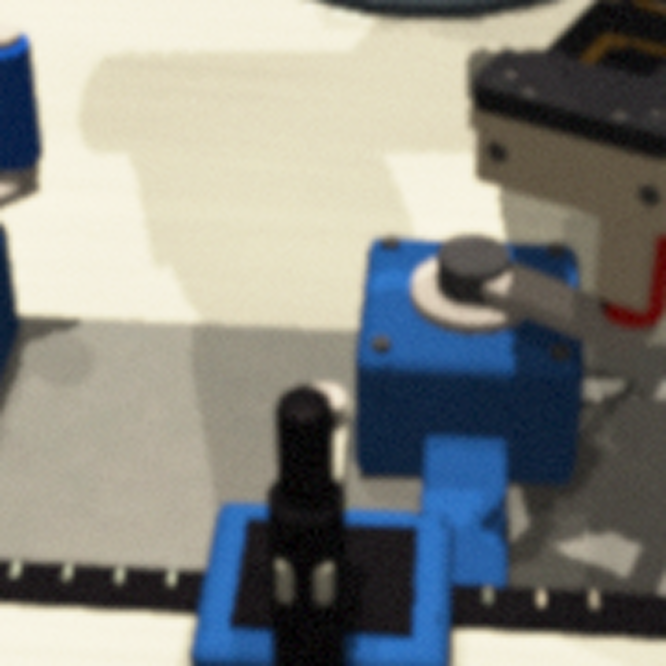

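View pics/top8.png

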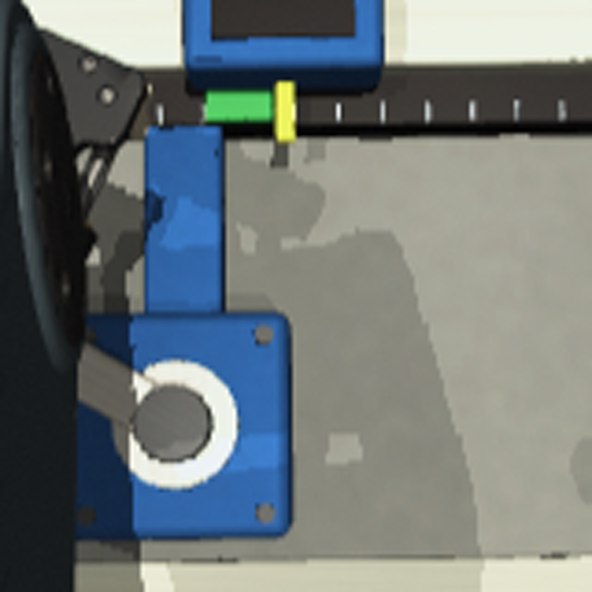

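Top crop: the pointer is at (285,110) and the green block spans 206–273 (centre 239.5). The 16 N reading points radially outward, so the true axis lies about 2 mm further +y.

```bash
python3 - <<'E'
from h import *
c=np.load("top8.npz")
q=lambda x,y,z:px2w(c,190+(x+.5)/3.7-.5,140+(y+.5)/3.7-.5,z)
y=np.array([-.0418,.9991])
g=(q(206,98,.054)+q(273,98,.054))/2;p=q(285,112,.068);p0=q(405,112,.068)
print(g,p,(g-p)[:2]@y,(p-p0)[:2]@y, (q(206,98,.054)-q(273,98,.054)))
cv2.imwrite("pics/t8z.png",cv2.resize(c["pixels"][155:185,235:285],None,fx=15,fy=15,interpolation=cv2.INTER_CUBIC))
a=np.arctan2(.1271-.061,.5609-.526);print("ang",a)
E
```

```text
[0.66713953 0.0381628  0.054     ] [0.6584941  0.01760806 0.068     ] 0.02017486434454282 0.05181835634332019 [-0.00089539  0.02949318  0.        ]
ang 1.0850099057636726
```

View pics/t8z.png

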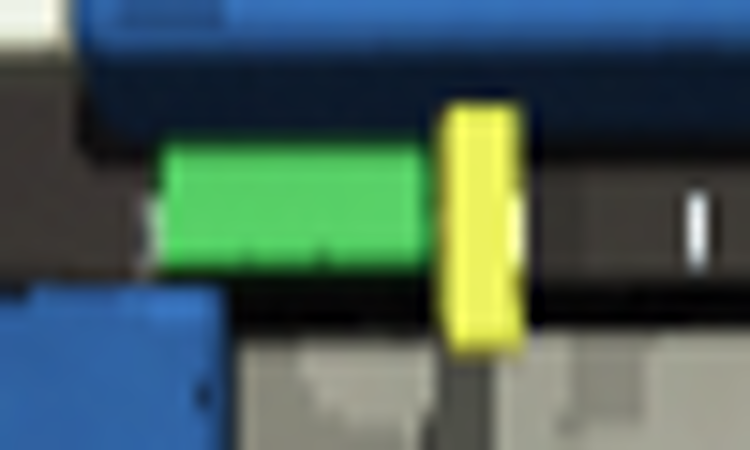

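```bash
python3 - <<'E'
import numpy as np
f=lambda a:np.array([np.cos(a),np.sin(a)])*3
s=1.075
print([(f(s+.11*k)-f(s)+[.02*min(k,2)/2,.03*min(k,2)]).round(2).tolist() for k in range(1,9)])
E
```

```text
[[-0.29, 0.17], [-0.59, 0.31], [-0.91, 0.38], [-1.24, 0.42], [-1.57, 0.42], [-1.9, 0.38], [-2.22, 0.31], [-2.53, 0.2]]
```

Emit:
{"method": "drive_tool", "body": {
  "travel": [
    [-0.29,0.17,0],
    [-0.59,0.31,0],
    [-0.91,0.38,0],
    [-1.24,0.42,0],
    [-1.57,0.42,0],
    [-1.9,0.38,0],
    [-2.22,0.31,0],
    [-2.53,0.2,0]
  ],
  "turn": [
    [0,0,0.1],
    [0,0,0.2],
    [0,0,0.3],
    [0,0,0.4],
    [0,0,0.5],
    [0,0,0.6],
    [0,0,0.7],
    [0,0,0.8]
  ],
  "claw": [18,18,18,18,18,18,18,18]
}}

```text
time_s: 13.9
tcp_pos: [0.4965, 0.1315, 0.3048]
orientation: [0.549, 0.836, 0.001, -0.001]
ft_force: [-1.0, 8.0, 0.7]
grip_width: 0.275
```

```bash
python3 snap.py 9; python3 - <<'E'
from h import *
c=np.load("top9.npz")
cv2.imwrite("pics/t9z.png",cv2.resize(c["pixels"][155:185,235:285],None,fx=15,fy=15,interpolation=cv2.INTER_CUBIC))
E
```

```text
13.9 [0.4965 0.1315 0.3048] [ 0.549  0.836  0.001 -0.001] [ 0.168  0.418  1.836  0.002  0.888 -0.241] [-1.05  8.03  0.73] open mm 25.611767555241986
```

View pics/t9z.png

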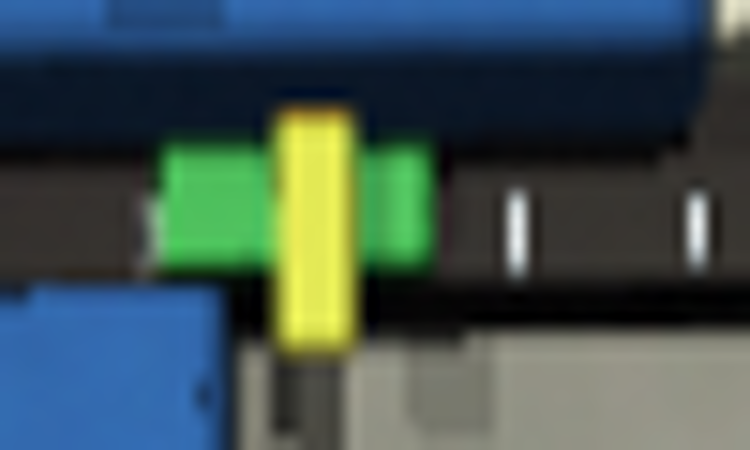

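View pics/scene9.png

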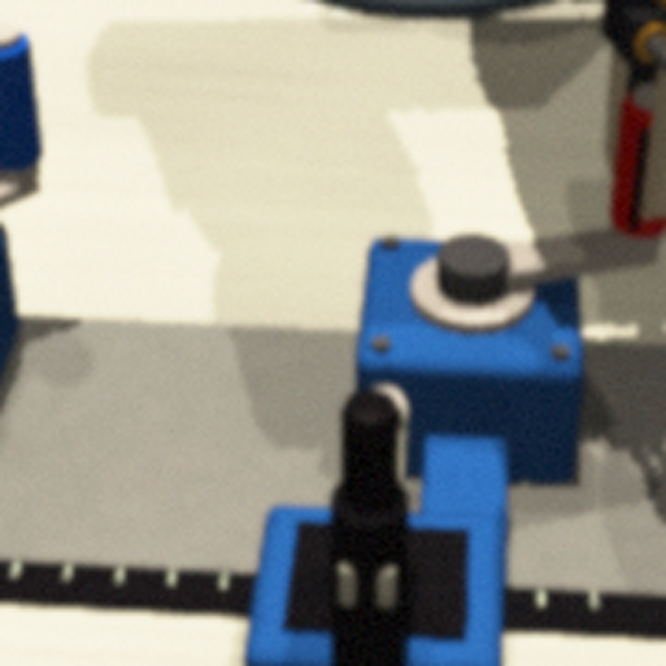

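The pointer is at 315 and the green centre at 296 in the crop. Allowing for parallax, about 2.6 mm remains, or 0.13 rad.

Emit:
{"method": "drive_tool", "body": {
  "travel": [
    [-0.18,-0.05,0],
    [-0.37,-0.13,0],
    [-0.37,-0.13,0],
    [-0.37,-0.13,0],
    [-0.37,-0.13,0],
    [-0.37,-0.13,0],
    [-0.37,-0.13,0],
    [-0.37,-0.13,0]
  ],
  "turn": [
    [0,0,0.05],
    [0,0,0.1],
    [0,0,0.1],
    [0,0,0.1],
    [0,0,0.1],
    [0,0,0.1],
    [0,0,0.1],
    [0,0,0.1]
  ],
  "claw": [18,18,18,18,18,18,18,18]
}}

```text
time_s: 15.0
tcp_pos: [0.4877, 0.1279, 0.3047]
orientation: [0.506, 0.862, -0.0, 0.0]
ft_force: [-1.5, -2.2, -0.3]
grip_width: 0.278
```

```bash
python3 snap.py 10; python3 - <<'E'
from h import *
for n in("top9","top10"):
  c=np.load(n+".npz");p=c["pixels"].astype(int)[155:185,235:285];b,g,r=p[...,0],p[...,1],p[...,2]
  ym=(r>150)&(g>150)&(b<110);v,u=np.nonzero(ym);gm=(g>130)&(r<110)&(b<120);V,U=np.nonzero(gm)
  P=px2w(c,235+u.mean(),172,.068);G=px2w(c,235+(U.min()+U.max())/2,165.5,.054)
  print(n,u.mean(),U.min(),U.max(),(G-P)[:2]@np.array([-.0418,.9991]))
cv2.imwrite("pics/t10z.png",cv2.resize(c["pixels"][155:185,235:285],None,fx=15,fy=15,interpolation=cv2.INTER_CUBIC))
E
```

```text
15.0 [0.4877 0.1279 0.3047] [ 0.506  0.862 -0.     0.   ] [ 0.164  0.403  1.86  -0.     0.878 -0.345] [-1.54 -2.19 -0.34] open mm 25.847986364125084
top9 20.419354838709676 10 28 0.002790644464587163
top10 19.027027027027028 10 28 0.0005693957054925719
```

View pics/t10z.png

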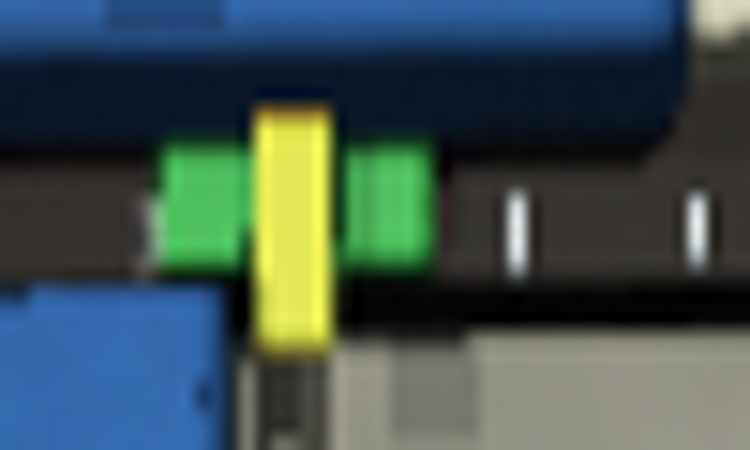

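The pointer is within 0.6 mm of the green centre. I'll release, rise straight up and clear.

Emit:
{"method": "drive_tool", "body": {
  "travel": [
    [0,0,0],
    [0,0,0],
    [0,0,0],
    [0,0,0],
    [0,0,0],
    [0,0,0],
    [0,0,0],
    [0,0,0]
  ],
  "turn": [
    [0,0,0],
    [0,0,0],
    [0,0,0],
    [0,0,0],
    [0,0,0],
    [0,0,0],
    [0,0,0],
    [0,0,0]
  ],
  "claw": [30,40,60,80,80,80,80,80]
}}

```text
time_s: 16.1
tcp_pos: [0.4877, 0.1279, 0.3047]
orientation: [0.506, 0.862, 0.0, 0.0]
ft_force: [-0.6, -0.1, 0.7]
grip_width: 0.864
```

Emit:
{"method": "drive_tool", "body": {
  "travel": [
    [0,0,0.5],
    [0,0,1.2],
    [0,0,2],
    [0,0,3],
    [0,0,4],
    [-0.5,0,4.3],
    [-1.5,0,4.3],
    [-2,0,4.3]
  ],
  "turn": [
    [0,0,0],
    [0,0,0],
    [0,0,0],
    [0,0,0],
    [0,0,0],
    [0,0,0],
    [0,0,0],
    [0,0,0]
  ],
  "claw": [80,80,80,80,80,80,80,80]
}}

```text
time_s: 17.1
tcp_pos: [0.4361, 0.1279, 0.412]
orientation: [0.506, 0.862, -0.0, -0.0]
ft_force: [0.3, 0.3, -0.0]
grip_width: 0.863
```

Emit:
{"method": "drive_tool", "body": {
  "travel": [
    [-1,0,0],
    [-2,0,0],
    [-3,0,0],
    [-3,0,0],
    [-3,0,0],
    [-3,0,0],
    [-3,0,0],
    [-3,0,0]
  ],
  "turn": [
    [0,0,0],
    [0,0,0],
    [0,0,0],
    [0,0,0],
    [0,0,0],
    [0,0,0],
    [0,0,0],
    [0,0,0]
  ],
  "claw": [80,80,80,80,80,80,80,80]
}}

```text
time_s: 18.1
tcp_pos: [0.3629, 0.1279, 0.4121]
orientation: [0.506, 0.862, -0.0, -0.0]
ft_force: [-1.3, 0.3, 0.2]
grip_width: 0.862
```

```bash
python3 snap.py 11; python3 - <<'E'
from h import *
c=np.load("top11.npz");p=c["pixels"].astype(int)[155:185,235:285];b,g,r=p[...,0],p[...,1],p[...,2]
ym=(r>150)&(g>150)&(b<110);v,u=np.nonzero(ym);gm=(g>130)&(r<110)&(b<120);V,U=np.nonzero(gm)
P=px2w(c,235+u.mean(),172,.068);G=px2w(c,235+(U.min()+U.max())/2,165.5,.054)
print(u.mean(),U.min(),U.max(),(G-P)[:2]@np.array([-.0418,.9991]))
cv2.imwrite("pics/top11f.png",c["pixels"])
E
```

```text
18.1 [0.3629 0.1279 0.4121] [ 0.506  0.862 -0.    -0.   ] [ 0.218  0.031  2.031  0.     1.08  -0.291] [-1.28  0.28  0.16] open mm 80.13350111952741
19.027027027027028 10 27 0.0013841871369800252
```

View pics/top11f.png

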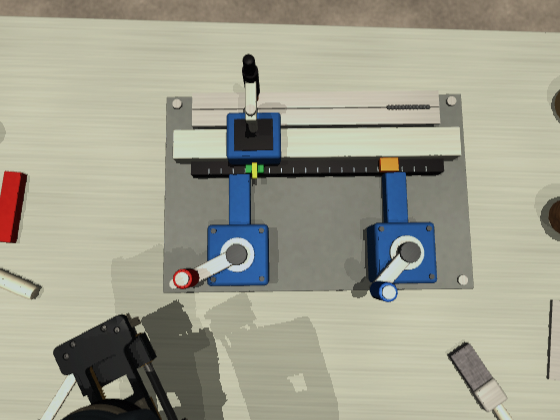

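The pointer, at (254,170), is over the green block and didn't move on release. The blue crank is unchanged at (387,292) and the arm is clear, so I'm handing in.

```bash
python3 -c "
from plant import robot
print(robot.job_done())"
```

```text
the job is handed in; nothing more can be done
None
```

The yellow pointer now stands over the green marker, but the crank turned about 0.25 rad early on without the sleeve being held. The job is handed in.

- **Winding:** I turned the red crank about 3.6 rad counter-clockwise with the sleeve held throughout. The opening stayed at 25.4–25.9 mm on the 26 mm sleeve. The highest wrist force I saw, read only at the end of each move, was about 18 N.
- **Final checks:** The pointer is about 0.6 mm short of the green centre. The last measurement read 1.4 mm, but only because the detected edge of the green block shifted by one pixel; the pointer's own pixel position did not change on release. The blue crank looks untouched, and the arm is clear of everything. Time at the last check was about 18 s of the 58 s allowed.
- **What went wrong:** My first grasp closed nearly radially to the crank, and the sleeve rolled out of the jaws. This moved the pointer about 5 mm toward green while the sleeve was unheld. I backed off and regrasped with the jaws close to tangential. That strictly breaks the "keep hold all the while" condition for that small part of the turn, and it could not be undone.
- **Camera disagreement:** The two cameras differed by about 5 mm in x on the sleeve and hub positions, so I used the mean and corrected by force along the arc.

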